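Turn the plaque over and load the marking machine

ROBOT

A 6-joint arm with a two-finger parallel gripper is mounted at the origin on the work surface. World frame = base frame: x ahead of the robot, y to its left, z up, the work surface at z = 0. Lengths are in m, angles in rad, forces in N, time in s.
With the tool pointing down it reaches from about 0.35 to 0.775 m from the base axis. Payload 7.3 kg.
Tool frame: the origin (TCP) lies on the centre line of the jaws, within the pads' length; the fingertips stand tip_reach ahead of it and the grasp point (between the pads) lies 6 mm ahead of it (tip_reach is the distance from the TCP to the fingertips, in m); x points along the fingers, y is the direction in which the jaws open and shut, and the axes are right-handed (so a half turn about x gives the same grasp; the last joint's range is limited). The gripper opens to 92 mm and grips with 3 to 60 N. Pads are 19 mm wide; open, the fingers measure 130 mm over their backs; the gripper's body (75 mm by 190 mm) begins 47 mm behind the grasp point.
Start: joints at [-1.379, 0.342, 1.524, -0, 1.275, -0.146], TCP at [0.174, -0.495, 0.252] pointing down, gripper open.
Joint ranges: [-2.53, 2.53], [-0.77, 2.02], [0.04, 2.7], [-1, 4.14], [0.28, 2.66], [-3.11, 3.11]. Speed limits (rad/s): [2.57, 2.57, 3.14, 3.14, 3.14, 3.14].

INTERFACE

Orientations are given as [roll, pitch, yaw] about the fixed x, y, z axes, in that order (R = Rz(yaw) Ry(pitch) Rx(roll)).
In Python, from cell import observe, read_camera, get_calibration, hand_in, tip_reach gives the robot as it stands. The module is installed in compiled form; this text tells all that it offers.
- The arm moves only by the shell command python3 -m crank 'ROWS' [FORCE]. ROWS is JSON, a list of rows, each an object of numbers: "fingers": the opening, from -1 (shut) to 1 (fully open); "tx", "ty", "tz": the shift along the tool's x, y, z in units of 40 mm (1.0 is 40 mm); "roll": the turn about the tool's x in units of 10 degrees (1.0 is 10 degrees). In form: [{"fingers": .., "tx": .., "ty": .., "tz": .., "roll": ..}, ...]. A call has exactly 8 rows; each row is the pose to reach, as a shift and turn from the pose commanded when the call began, along the tool's axes at that moment; what a row does not reach only later rows make up. A row lasts 1/8 s, in which the tool goes at most 62.5 mm and 10.7 degrees, less where a joint would pass 70% of its speed; a pose out of reach is approached as far as the arm can. A call with a gripper value outside its range is refused whole. The fingers move at their own pace and stop on an object; FORCE is the grip in N (left out, the last holds). Time passes only in rows, so rows that repeat a pose let the fingers close, or fill a call up. It gives the time, the measured TCP pose, the force and the opening at its end, in the units of the state.
- observe(): the state, without advancing time (a new reading comes with each control period).
- read_camera(name): name is "scene" or "top"; returns (picture, depth): 480x640x3 uint8, red, green, blue; 480x640 float32, m along the optical axis (not along the pixel's ray), 0 where there is no reading.
- get_calibration(name): a dict with "vertical_fov" (degrees; the focal length in pixels is half the picture's height over the tangent of half this angle, whatever the lens; pixels are square), "cx", "cy" (the principal point, pixels), "dist_coeffs" ([k1, k2, p1, p2, k3] as OpenCV has them; the pictures are not rectified), "pose" (4x4, takes a point from camera to world coordinates). Camera axes: x right, y down, z forward; pixel columns grow to the right and rows downward; lengths in m; the calibration is good to about 2 mm. A picture is of the moment at which its call begins. get_calibration takes no time and is no camera call.
- hand_in(): hands the job in, once; it reports no verdict.
The state is a dict: "time": time; "qpos": joint angles; "qvel": joint speeds; "joint_efforts": joint torques, N m; "tool_pos": TCP position; "tool_rot": TCP orientation; "contact_force": force on the tool from outside, world axes, zero at the start; "torque": the same for the moment, N m; "opening": finger opening in m.
Only numpy, scipy, OpenCV 4.12 (cv2) and the standard library are available. Lean on these libraries where they do the work, as an engineer would, in place of code of your own. Each camera call takes 0.05 s, during which the arm holds its last target. There are 200 camera calls.

TASK

The plaque leaning in the cradle of the blue tray shows its wooden back. Lift it out, turn it over and seat it again in the cradle on its long edge, with the brass face now looking out and the plaque leaning back on the panel as before, and let go of it; only then slide the tray, with the plaque sitting in it, along the bench into the slot of the marking machine, square and fully home against the stop. Leave the hammer, the jar and the ring mandrel where they are.

Things in the scene. Friction and masses are not known exactly. Their poses are not given: they have to be found in the camera images.
- plaque: Loose plaque 120 x 90 x 10 mm, 0.2 kg: brass face with border and round motif, dark wood back with two steel discs. Origin at its very centre; x along the 120 mm edge, y along the 90 mm edge, z out of the brass face. It starts in the cradle on a long edge, wooden back outward; its upper 40 mm stand free, to be pinched across the thickness by fingers that come down along its slope.
- tray: Loose blue tray with aluminium cradle and black handle, 0.4 kg, on the bench. Origin on its underside below the middle of the cradle; z up, +y is the end that enters the slot and the side the cradle faces. Base plate 164 mm wide (x), 12 mm thick, from y = -125 to +55 mm. The cradle's back panel is 110 mm wide and reaches 50 mm up the slope.
- tray_seat (a point): Where the seated plaque's centre lies, either face out: (0, 0.3, 58.7) mm in the tray's frame. The slope leans 35 degrees from upright: up it is (0, -0.574, 0.819), outward normal (0, 0.819, 0.574) in the tray's frame. Pocket: ledge 45 mm down the slope, 16 mm deep (plaque 10), front lip 10 mm high, side cheeks 22 mm high, 132 mm apart (plaque 120). Axes as the tray.
- tray_handle (a point): Middle of the top of the tray's upright black handle block, 14 mm (tray x) by 30 mm (tray y), 46 mm tall above the base plate, top 58 mm above the bench; at (0, -105, 58) mm in the tray's frame. Axes as the tray.
- machine: Fixed marking machine: white column and head, grey base. Origin and axes are where the tray's lie when the tray is fully home (z = 0 is the bench). The white head is 198 to 273 mm above the bench over y = 30 to 130 mm, its nozzle ends 170 mm up at y = 60 mm; the column, 325 mm tall, stands from y = 122 mm.
- slot_mouth (a point): Middle of the mouth of the machine's slot, on the bench, at (0, -60, 0) mm in the machine's frame. From here the slot runs 115 mm along +y to the stop. The bench is its floor; 172 mm wide between steel guides 24 mm high, whose lips cover 4 mm of each side of the tray base from 18 mm up. Low flared lead-ins, 14 mm high, reach 38 mm out of the mouth. Axes as the machine.
- hammer: Bystander: hammer 220 mm long lying on the bench. Origin on its underside near mid length; x along the handle to the head.
- jar: Bystander: amber glass jar, 60 mm across, 75 mm high, origin under its centre.
- mandrel: Bystander: upright tapered steel ring mandrel, 170 mm high on a foot 60 mm across; origin under its centre.
There are look-alikes about, which are no part of the job. Leave any pink or purple look-alike of the plaque alone. Several things have the shape of the tray; the one meant has the colours described above.

How it is judged:
By the outcome, as a careful person would: the job done as asked, in the order asked, and still so for the second after the job is handed in, with the robot touching nothing.
It also fails if it takes over 69 s, if anything falls off the work surface, if the arm or the gripper's body presses on something with over 40 N, if the wrist force passes 120 N, or if a joint passes its speed limit or range.

## Working session

There is one attempt and no reset: what is moved stays moved. The work goes in short steps, Python scripts to look and compute and a shell command to move; the robot and the scene stay as the last step left them, time stands still between calls to the robot, and variables do not carry over. Pictures are saved under pics/ and viewed, about 8 in all and at most 12, crops included, and the job is handed in when it is done.

```bash
mkdir -p pics; ls; cat > h.py <<'E'
import numpy as np,cv2
from cell import *
from scipy.spatial.transform import Rotation as R
def K(c):
    f=240/np.tan(np.radians(c['vertical_fov'])/2)
    return np.array([[f,0,c['cx']],[0,f,c['cy']],[0,0,1]])
def cloud(name,depth):
    c=get_calibration(name);h,w=depth.shape
    u,v=np.meshgrid(np.arange(w),np.arange(h))
    p=cv2.undistortPoints(np.stack([u,v],-1).reshape(-1,1,2).astype(np.float64),K(c),np.array(c['dist_coeffs'])).reshape(h,w,2)
    P=np.dstack([p,np.ones((h,w))])*depth[...,None]
    T=np.array(c['pose']);return P@T[:3,:3].T+T[:3,3]
E
python3 - <<'E'
from h import *
for n in("scene","top"):
    p,d=read_camera(n);cv2.imwrite(f"pics/{n}0.png",p[...,::-1]);np.savez(f"{n}0.npz",p=p,d=d)
    c=get_calibration(n);print(n,c['vertical_fov'],c['dist_coeffs'],np.round(c['pose'],3).tolist(),(d>0).mean())
print(tip_reach,observe())
E
```

```text
pics
scene 55.63789559283203 [-0.09243839  0.          0.          0.          0.        ] [[0.338, 0.816, -0.468, 1.033], [0.941, -0.295, 0.165, -0.311], [-0.004, -0.496, -0.868, 1.009], [0.0, 0.0, 0.0, 1.0]] 0.9958203125
top 53.974676537252435 [-0.09809441  0.          0.          0.          0.        ] [[0.01, -0.992, 0.125, 0.412], [-1.0, -0.011, -0.012, -0.107], [0.013, -0.125, -0.992, 1.05], [0.0, 0.0, 0.0, 1.0]] 0.9959309895833334
0.025 {'time': 0.1, 'qpos': array([-1.37902548e+00,  3.42634601e-01,  1.52492452e+00, -2.34114785e-05,
        1.27538461e+00, -1.46001177e-01]), 'qvel': array([ 0.00113323, -0.00035356, -0.00270451, -0.00073765, -0.0002986 ,
       -0.00113348]), 'joint_efforts': array([ 1.17276752e-03, -4.32005560e+01, -2.44693726e+01,  7.18858279e-02,
        5.26564009e-02, -5.08525966e-05]), 'tool_pos': array([ 0.1739286 , -0.495005  ,  0.25112295]), 'tool_rot': array([-1.70022843,  1.56944506,  1.77914307]), 'contact_force': array([-0.53390973,  0.30183328,  0.13811912]), 'torque': array([-0.0345795 , -0.00698375,  0.02161592]), 'opening': 0.09168021524996992}
```

View pics/scene0.png

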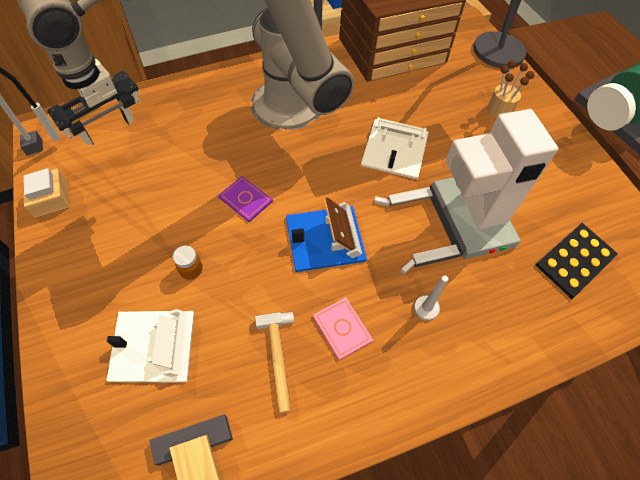

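View pics/top0.png

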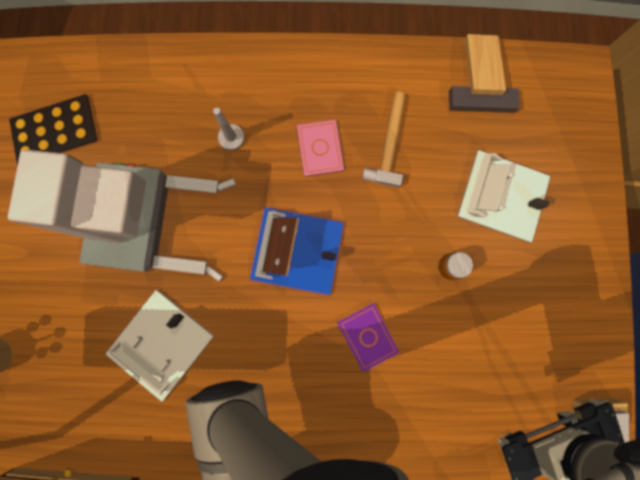

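The blue tray holds the brown-backed plaque at top (281,245) and scene (342,222). The look-alikes are:
- the pink plate at top (320,148)
- the purple plate at top (368,337)
- the white trays at top (505,197) and (160,345)

I choose the blue tray and its brown plaque. The machine is at top (125,215), with its guides pointing right.

```bash
cat > m.py <<'E'
from h import *
def pts(name,file=None):
    z=np.load(file or f"{name}0.npz");p,d=z['p'],z['d'];C=cloud(name,d)
    return p,C,cv2.cvtColor(p,cv2.COLOR_RGB2HSV),d
if __name__=="__main__":
  for n in("top","scene"):
    p,C,H,d=pts(n)
    m=((H[...,0]>100)&(H[...,0]<120)&(H[...,1]>150)&(d>0)&(C[...,0]>.2)&(C[...,0]<.8)&(C[...,1]>-.2)&(C[...,1]<.2)&(abs(C[...,2]-.012)<.008)).astype(np.uint8)
    k,l,s,_=cv2.connectedComponentsWithStats(m);i=1+np.argmax(s[1:,4]);q=C[l==i]
    print(n,'tray z',np.median(q[:,2]),len(q))
    r=cv2.minAreaRect((q[:,:2]*1000).astype(np.float32));print(r,np.round(cv2.boxPoints(r),1).tolist())
    c=np.median(q,0)
    near=np.linalg.norm(C[...,:2]-c[:2],axis=-1)<.16
    b=near&(H[...,2]<50)&(C[...,2]>.045)&(C[...,2]<.068);q=C[b]
    print(' handle',np.round(np.median(q,0)*1000,1),len(q),np.round(np.ptp(q,axis=0)*1000))
    w=near&(H[...,0]<14)&(H[...,1]>90)&(H[...,2]<140)&(C[...,2]>.045);q=C[w]
    print(' plaque',np.round(q.mean(0)*1000,1),len(q),np.round(q.min(0)*1000),np.round(q.max(0)*1000))
    # machine guides
    g=(C[...,1]>.05)&(C[...,2]>.019)&(C[...,2]<.029)&(H[...,1]<80)&(C[...,0]>.2)&(C[...,0]<.8)&(d>0)
    k,l,s,_=cv2.connectedComponentsWithStats(g.astype(np.uint8))
    for i in range(1,k):
        if s[i,4]>60:
            q=C[l==i];r=cv2.minAreaRect((q[:,:2]*1000).astype(np.float32));print(' guide',s[i],np.median(q[:,2]).round(4),np.round(r[0],1),np.round(r[1],1),np.round(cv2.boxPoints(r)).tolist())
  p=pts("scene")[0];a=cv2.resize(p[150:330,260:500],None,fx=3,fy=3,interpolation=2);cv2.imwrite("pics/crop.png",a[...,::-1])
E
python3 m.py
```

```text
top tray z 0.012170658331394524 3216
((497.84527587890625, -66.990478515625), (174.12374877929688, 158.6958465576172), 79.77188873291016) [[404.29998779296875, -138.60000610351562], [560.5, -166.8000030517578], [591.4000244140625, 4.599999904632568], [435.20001220703125, 32.79999923706055]]
 handle [ 484.2 -134.8   57.8] 52 [11. 21.  8.]
 plaque [494.6 -44.5 171.7] 1089 [ 412. -107.   45.] [ 564.   -8. 1050.]
 guide [164 176  54  16 584] 0.024 [643.9 172. ] [118.4  27.4] [[625.0, 114.0], [653.0, 112.0], [662.0, 230.0], [635.0, 232.0]]
 guide [152 255  54  19 580] 0.024 [463.1 190.6] [116.7  25.9] [[443.0, 134.0], [469.0, 131.0], [483.0, 247.0], [457.0, 250.0]]
 guide [114 345  49  42 402] 0.0233 [241.  270.5] [128.7  19.5] [[195.0, 225.0], [210.0, 213.0], [287.0, 316.0], [272.0, 328.0]]
scene tray z 0.01257843725232688 2526
((500.5451354980469, -68.51095581054688), (178.13681030273438, 165.97073364257812), 79.47433471679688) [[402.70001220703125, -140.89999389648438], [565.9000244140625, -171.1999969482422], [598.4000244140625, 3.9000000953674316], [435.20001220703125, 34.20000076293945]]
 handle [ 492.  -139.5   57.6] 67 [14. 27. 16.]
 plaque [510.8 -40.6  77.1] 568 [446. -69.  45.] [568. -10. 102.]
 guide [394 124  30  14  79] 0.0259 [252.2 292.9] [93.8 26.7] [[208.0, 273.0], [225.0, 252.0], [297.0, 313.0], [279.0, 333.0]]
 guide [619 128  21  20  94] 0.0242 [494.8 945.1] [81.5 26.5] [[452.0, 949.0], [458.0, 923.0], [538.0, 941.0], [532.0, 967.0]]
 guide [389 186  55  32 414] 0.0245 [500.2 186. ] [120.9  99.5] [[444.0, 132.0], [542.0, 120.0], [557.0, 240.0], [458.0, 252.0]]
 guide [413 240  77  24 532] 0.0244 [646.2 209. ] [193.2  51. ] [[602.0, 119.0], [652.0, 109.0], [690.0, 299.0], [640.0, 309.0]]
```

View pics/crop.png

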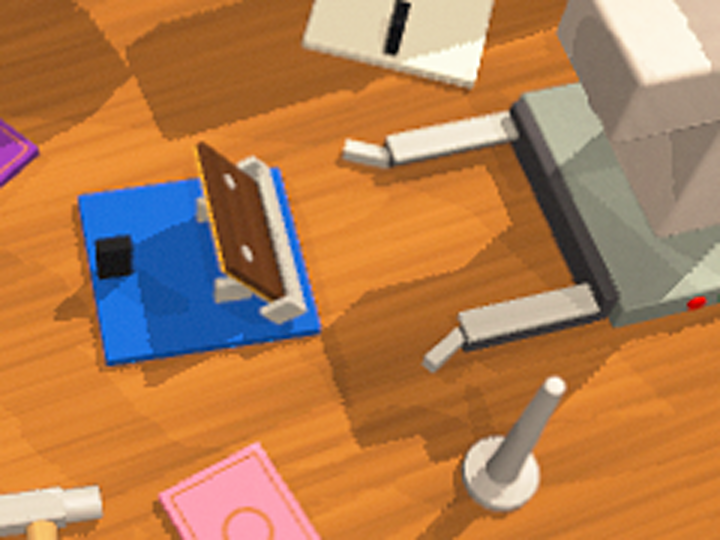

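The crop shows the wooden back outward, with two discs, in the blue tray at crop (240,225), and the brass on the hidden side. The cradle faces the machine, whose slot guides are clear. Next I work out the first reach with a vertical tool: the back finger goes behind the plaque so it comes upright as the jaws close.

```bash
cat > go.py <<'E'
from h import *
# frames: (x,y,yaw deg) of tray and machine
TR=np.array([.5054,-.0333,-10.3]);MA=np.array([.5539,.1824,-6.1])
def world(F,p):
    a=np.radians(F[2]);c,s=np.cos(a),np.sin(a);p=np.array(p,float)
    return np.array([F[0]+c*p[0]-s*p[1],F[1]+s*p[0]+c*p[1],p[2]])
def need(P,yawy):
    """tool rows for TCP at P (m), tool y along world heading yawy (deg, mod 180)"""
    o=observe();Rt=R.from_euler('xyz',o['tool_rot']).as_matrix()
    d=Rt.T@(P-o['tool_pos']);y=Rt[:,1];h=np.degrees(np.arctan2(y[1],y[0]))
    # roll about tool x (down) by +r lowers heading by r
    r=(h-yawy+90)%180-90
    print('t',round(o['time'],2),'tcp',np.round(o['tool_pos']*1000,1),'x',np.round(Rt[:,0],3),'hdg y',round(h,2),'q',np.round(o['qpos'],2),'open',round(o['opening']*1000,1),'F',np.round(o['contact_force'],1))
    print('  need t/40',np.round(d/.04,3),'roll/10',round(r/10,3),'or',round((r-180*np.sign(r))/10,3))
def tray(p,F=TR,h=90): # p mm in frame F: TCP target
    need(world(F,np.array(p)/1000),F[2]+h)
E
python3 - <<'E'
from go import *
from m import pts
tray([0,8,180]); tray([0,8,97])
for n in("top","scene"):
    p,C,H,d=pts(n)
    m=(H[...,1]<70)&(C[...,2]>.06)&(C[...,2]<.18)&(C[...,0]>.55)&(C[...,1]<.1)&(C[...,1]>-.1);print(n,'mandrel',np.round(np.median(C[m],0)*1000),m.sum())
    # plaque & cradle side profile in tray frame
    a=np.radians(TR[2]);X=C[...,:2]-TR[:2];xt=X@[np.cos(a),np.sin(a)];yt=X@[-np.sin(a),np.cos(a)]
    m=(abs(xt)<.04)&(abs(yt)<.07)&(C[...,2]>.02)&(C[...,2]<.13)
    for z in range(20,110,10):
        q=m&(abs(C[...,2]*1000-z)<5)
        if q.sum():print(z,q.sum(),np.round(np.percentile(yt[q],[2,50,98])*1000,1),end='; ')
    q=(abs(xt)<.09)&(abs(yt)<.07)&(C[...,2]>.075)&(C[...,2]<.11);print('\n x range upper',np.round(np.percentile(xt[q],[0.5,50,99.5])*1000,1))
E
```

```text
t 0.1 tcp [ 173.9 -495.   251.1] x [-0.     0.001 -1.   ] hdg y -70.65 q [-1.38  0.34  1.52 -0.    1.28 -0.15] open 91.7 F [-0.5  0.3  0.1]
  need t/40 [  1.791  -8.316 -11.742] roll/10 2.965 or -15.035
t 0.1 tcp [ 173.9 -495.   251.1] x [-0.     0.001 -1.   ] hdg y -70.65 q [-1.38  0.34  1.52 -0.    1.28 -0.15] open 91.7 F [-0.5  0.3  0.1]
  need t/40 [  3.866  -8.313 -11.742] roll/10 2.965 or -15.035
top mandrel [751.  87. 125.] 143
20 20 [-3.2 32.3 33. ]; 30 182 [24.  31.2 44.2]; 40 217 [17.5 31.6 39. ]; 50 110 [10.4 14.4 18.6]; 60 105 [ 3.5  7.3 11.8]; 70 117 [-4.2  0.1  4.1]; 80 116 [-10.9  -7.   -2.5]; 90 176 [-27.7 -15.8 -10.1]; 100 150 [-27.2 -21.  -16.5]; 
 x range upper [-61.1  -1.3  58.3]
scene mandrel [765.  82. 118.] 229
20 19 [-25.8  31.1  43.7]; 30 107 [-23.3  31.   42.7]; 40 140 [-24.5  29.8  37.1]; 50 56 [10.1 13.6 16.9]; 60 52 [ 3.7  6.6 10.1]; 70 60 [-4.1 -0.1  3.3]; 80 62 [-11.7  -7.7  -3. ]; 90 93 [-28.9 -16.5 -10.8]; 100 102 [-28.  -22.7 -17.6]; 
 x range upper [-57.8   6.6  62.6]
```

```bash
sed -i 's/^TR=.*\],*/&/; s/TR=np.array(\[.5054,-.0333/TR=np.array([.5057,-.0322/' go.py
python3 -m crank '[{"fingers":1,"tx":0.2,"ty":-1.0,"tz":-1.4,"roll":0.4},{"fingers":1,"tx":0.4,"ty":-2.0,"tz":-2.8,"roll":0.8},{"fingers":1,"tx":0.6,"ty":-3.0,"tz":-4.2,"roll":1.2},{"fingers":1,"tx":0.8,"ty":-4.0,"tz":-5.6,"roll":1.6},{"fingers":1,"tx":1.0,"ty":-5.0,"tz":-7.0,"roll":2.0},{"fingers":1,"tx":1.2,"ty":-6.0,"tz":-8.4,"roll":2.4},{"fingers":1,"tx":1.4,"ty":-7.0,"tz":-9.8,"roll":2.8},{"fingers":1,"tx":1.6,"ty":-8.0,"tz":-11.2,"roll":2.96}]' 10
python3 -c "
from go import *
tray([0,8,150])"
```

```text
time: 1.1
tool_pos: [0.4605, -0.0872, 0.1937]
tool_rot: [1.977, 1.571, -1.345]
contact_force: [1.0, -1.0, 0.7]
opening: 0.0921
t 1.1 tcp [460.5 -87.2 193.7] x [ 0. -0. -1.] hdg y -100.32 q [-0.35  0.3   1.76 -0.    1.08  1.4 ] open 92.1 F [ 1.  -1.   0.7]
  need t/40 [ 1.092 -1.755 -0.865] roll/10 -0.002 or 17.998
```

```bash
python3 -m crank '[{"fingers":1,"tx":0.1,"ty":-0.1,"tz":-0.2},{"fingers":1,"tx":0.2,"ty":-0.3,"tz":-0.5},{"fingers":1,"tx":0.2,"ty":-0.3,"tz":-0.5},{"fingers":1,"tx":0.2,"ty":-0.3,"tz":-0.5},{"fingers":1,"tx":0.2,"ty":-0.3,"tz":-0.5},{"fingers":1,"tx":0.2,"ty":-0.3,"tz":-0.5},{"fingers":1,"tx":0.2,"ty":-0.3,"tz":-0.5},{"fingers":1,"tx":0.2,"ty":-0.3,"tz":-0.5}]'
python3 -c "
from go import *
tray([0,8,97])
for n in ('scene',):
    p,d=read_camera(n);cv2.imwrite('pics/s1.png',cv2.resize(p[60:330,220:580],None,fx=2,fy=2)[...,::-1])"
```

```text
t 1.1 tcp [460.5 -87.2 193.7] x [ 0. -0. -1.] hdg y -100.32 q [-0.35  0.3   1.76 -0.    1.08  1.4 ] open 92.1 F [ 1.  -1.   0.7]
  need t/40 [ 2.417 -1.755 -0.865] roll/10 -0.002 or 17.998invalid input at $[0]: expected keys fingers, tx, ty, tz, roll
```

View pics/s1.png

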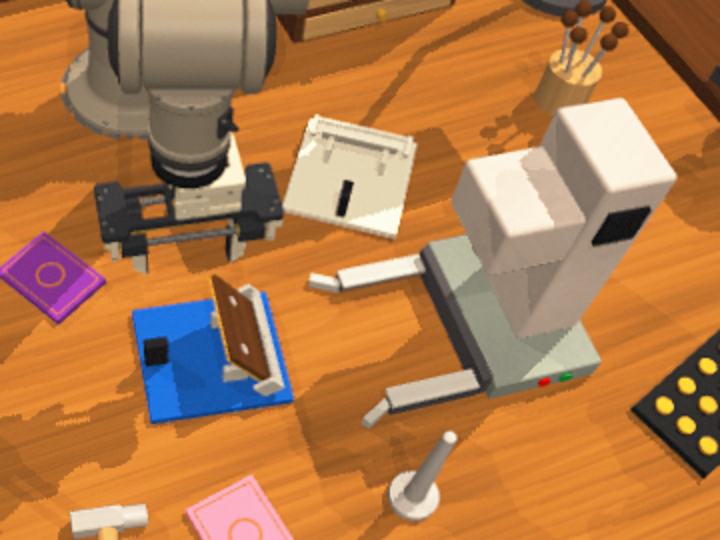

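The gripper hovers short of the tray, with its long side along the tray's y. The plaque is untouched. All keys are required in every row.

```bash
python3 -m crank '[{"fingers":1,"tx":0.1,"ty":-0.1,"tz":-0.2,"roll":0},{"fingers":1,"tx":0.2,"ty":-0.3,"tz":-0.5,"roll":0},{"fingers":1,"tx":0.2,"ty":-0.3,"tz":-0.5,"roll":0},{"fingers":1,"tx":0.2,"ty":-0.3,"tz":-0.5,"roll":0},{"fingers":1,"tx":0.2,"ty":-0.3,"tz":-0.5,"roll":0},{"fingers":1,"tx":0.2,"ty":-0.3,"tz":-0.5,"roll":0},{"fingers":1,"tx":0.2,"ty":-0.3,"tz":-0.5,"roll":0},{"fingers":1,"tx":0.2,"ty":-0.3,"tz":-0.5,"roll":0}]'
python3 -c "
from go import *
tray([0,8,97])"
```

```text
time: 2.15
tool_pos: [0.4814, -0.0808, 0.1861]
tool_rot: [2.731, 1.571, -0.59]
contact_force: [0.8, -0.9, -0.3]
opening: 0.0917
t 2.15 tcp [481.4 -80.8 186.1] x [ 0. -0. -1.] hdg y -100.25 q [-0.32  0.34  1.72 -0.    1.08  1.43] open 91.7 F [ 0.8 -0.9 -0.3]
  need t/40 [ 2.226 -1.504 -0.38 ] roll/10 0.005 or -17.995
```

```bash
python3 -m crank '[{"fingers":1,"tx":0,"ty":-1.0,"tz":-0.25,"roll":0},{"fingers":1,"tx":0,"ty":-1.5,"tz":-0.38,"roll":0},{"fingers":1,"tx":0.2,"ty":-1.5,"tz":-0.38,"roll":0},{"fingers":1,"tx":0.8,"ty":-1.5,"tz":-0.38,"roll":0},{"fingers":1,"tx":1.5,"ty":-1.5,"tz":-0.38,"roll":0},{"fingers":1,"tx":2.0,"ty":-1.5,"tz":-0.38,"roll":0},{"fingers":1,"tx":2.22,"ty":-1.5,"tz":-0.38,"roll":0},{"fingers":1,"tx":2.22,"ty":-1.5,"tz":-0.38,"roll":0}]'
python3 -c "
from go import *
tray([0,24,97])
p,d=read_camera('scene');cv2.imwrite('pics/s2.png',cv2.resize(p[100:310,260:480],None,fx=3,fy=2.8)[...,::-1])"
```

```text
time: 3.15
tool_pos: [0.5067, -0.0248, 0.0968]
tool_rot: [0.141, 1.57, 3.104]
contact_force: [0.3, 0.3, 0.6]
opening: 0.0918
t 3.15 tcp [506.7 -24.8  96.8] x [-0.001  0.    -1.   ] hdg y -100.27 q [-0.2   0.49  1.77 -0.    0.88  1.55] open 91.8 F [0.3 0.3 0.6]
  need t/40 [-0.005 -0.414 -0.008] roll/10 0.003 or -17.997
```

View pics/s2.png

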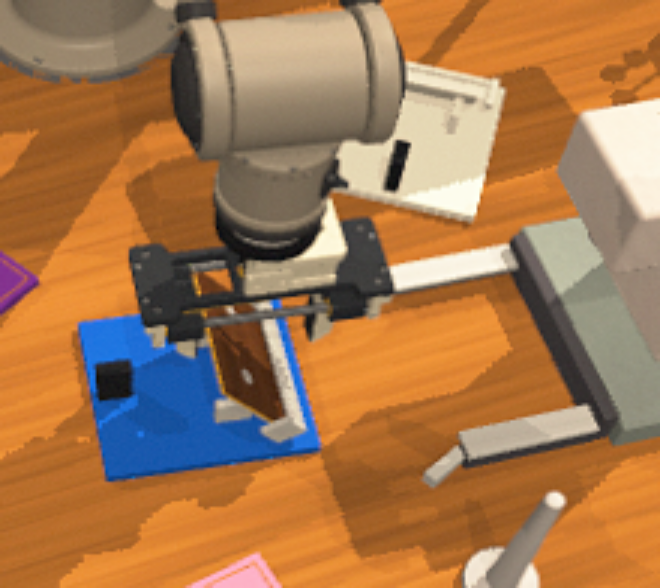

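Both fingers straddle the plaque (crop (180,340) and (315,320)), and the tool axes are as computed. Now I bring the plaque upright while closing.

```bash
python3 -m crank '[{"fingers":0.9,"tx":0,"ty":-0.1,"tz":0,"roll":0},{"fingers":0.8,"tx":0,"ty":-0.2,"tz":0,"roll":0},{"fingers":0.6,"tx":0,"ty":-0.3,"tz":0,"roll":0},{"fingers":0.3,"tx":0,"ty":-0.36,"tz":0,"roll":0},{"fingers":0,"tx":0,"ty":-0.38,"tz":0,"roll":0},{"fingers":-0.2,"tx":0,"ty":-0.38,"tz":0,"roll":0},{"fingers":-0.35,"tx":0,"ty":-0.38,"tz":0,"roll":0},{"fingers":-0.5,"tx":0,"ty":-0.38,"tz":0,"roll":0}]' 10
python3 -m crank '[{"fingers":-0.6,"tx":0,"ty":0,"tz":0,"roll":0},{"fingers":-0.7,"tx":0,"ty":0,"tz":0,"roll":0},{"fingers":-1,"tx":0,"ty":0,"tz":0,"roll":0},{"fingers":-1,"tx":0,"ty":0,"tz":0,"roll":0},{"fingers":-1,"tx":0,"ty":0,"tz":0,"roll":0},{"fingers":-1,"tx":0,"ty":0,"tz":0,"roll":0},{"fingers":-1,"tx":0,"ty":0,"tz":0,"roll":0},{"fingers":-1,"tx":0,"ty":0,"tz":0,"roll":0}]' 15
python3 -c "
from go import *
tray([0,24,97])
p,d=read_camera('scene');cv2.imwrite('pics/s3.png',cv2.resize(p[100:310,260:480],None,fx=3,fy=2.8)[...,::-1])"
```

```text
time: 4.2
tool_pos: [0.5098, -0.0095, 0.0971]
tool_rot: [0.222, 1.571, -3.099]
contact_force: [0.5, -0.4, 1.1]
opening: 0.0281
time: 5.2
tool_pos: [0.5098, -0.0094, 0.0972]
tool_rot: [-1.775, 1.571, 1.188]
contact_force: [0.4, 1.4, -1.0]
opening: 0.0101
t 5.2 tcp [509.8  -9.4  97.2] x [ 0.  0. -1.] hdg y -100.25 q [-0.17  0.5   1.77  0.    0.88  1.58] open 10.1 F [ 0.4  1.4 -1. ]
  need t/40 [ 0.004 -0.021 -0.001] roll/10 0.005 or -17.995
```

View pics/s3.png

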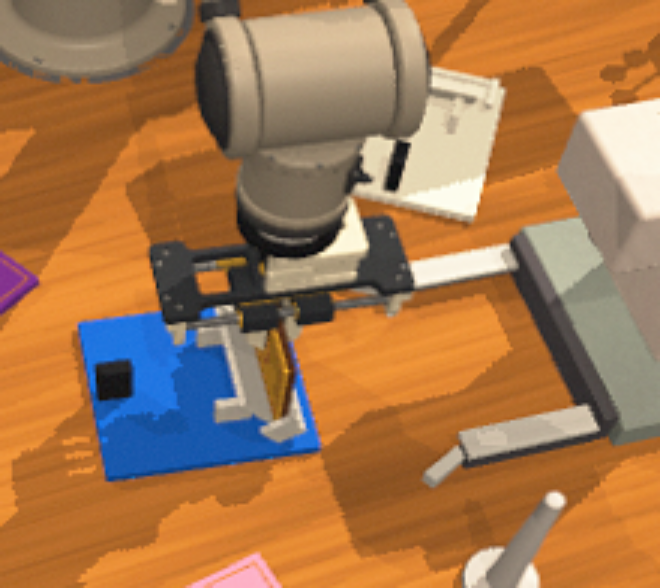

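The opening is 10.1 mm and the plaque stands upright, flush between the pads. Now I lift and turn it over.

```bash
python3 -m crank '[{"fingers":-1,"tx":-0.1,"ty":0,"tz":0,"roll":0},{"fingers":-1,"tx":-0.4,"ty":0,"tz":0,"roll":0},{"fingers":-1,"tx":-0.9,"ty":0,"tz":0,"roll":0},{"fingers":-1,"tx":-1.5,"ty":0,"tz":0,"roll":0},{"fingers":-1,"tx":-2.1,"ty":0,"tz":0,"roll":0},{"fingers":-1,"tx":-2.5,"ty":0,"tz":0,"roll":-0.5},{"fingers":-1,"tx":-2.5,"ty":0,"tz":0,"roll":-1.3},{"fingers":-1,"tx":-2.5,"ty":0,"tz":0,"roll":-2.2}]' 25
python3 -m crank '[{"fingers":-1,"tx":0,"ty":0,"tz":0,"roll":-1},{"fingers":-1,"tx":0,"ty":0,"tz":0,"roll":-2},{"fingers":-1,"tx":0,"ty":0,"tz":0,"roll":-3},{"fingers":-1,"tx":0,"ty":0,"tz":0,"roll":-4},{"fingers":-1,"tx":0,"ty":0,"tz":0,"roll":-5},{"fingers":-1,"tx":0,"ty":0,"tz":0,"roll":-6},{"fingers":-1,"tx":0,"ty":0,"tz":0,"roll":-7},{"fingers":-1,"tx":0,"ty":0,"tz":0,"roll":-8}]'
python3 -m crank '[{"fingers":-1,"tx":0,"ty":0,"tz":0,"roll":-1},{"fingers":-1,"tx":0,"ty":0,"tz":0,"roll":-2},{"fingers":-1,"tx":0,"ty":0,"tz":0,"roll":-3},{"fingers":-1,"tx":0,"ty":0,"tz":0,"roll":-4},{"fingers":-1,"tx":0,"ty":0,"tz":0,"roll":-5},{"fingers":-1,"tx":0,"ty":0,"tz":0,"roll":-6},{"fingers":-1,"tx":0,"ty":0,"tz":0,"roll":-7},{"fingers":-1,"tx":0,"ty":0,"tz":0,"roll":-7.8}]'
cat > look.py <<'E'
from go import *
import sys
for n in("top","scene"):
    p,d=read_camera(n);np.savez(f"{n}0.npz",p=p,d=d)
    if n=="scene":cv2.imwrite(f'pics/{sys.argv[1]}.png',cv2.resize(p[80:310,260:500],None,fx=3,fy=2.6)[...,::-1])
    H=cv2.cvtColor(p,cv2.COLOR_RGB2HSV);C=cloud(n,d)
    m=((H[...,0]>100)&(H[...,0]<120)&(H[...,1]>150)&(d>0)&(abs(C[...,1])<.35)&(abs(C[...,2]-.012)<.008)).astype(np.uint8)
    k,l,s,_=cv2.connectedComponentsWithStats(m);q=C[l==1+np.argmax(s[1:,4])]
    r=cv2.minAreaRect((q[:,:2]*1000).astype(np.float32));print(n,np.round(r[0],1),np.round(r[1],1),r[2])
    X=C[...,:2]-TR[:2];a=np.radians(TR[2]);xt=X@[np.cos(a),np.sin(a)];yt=X@[-np.sin(a),np.cos(a)]
    m=(abs(xt)<.075)&(abs(yt-.024)<.012)&(C[...,2]>.085)&(C[...,2]<.2)
    for z in range(90,180,10):
        g=m&(abs(C[...,2]*1000-z)<5)
        if g.sum()>8:print(z,g.sum(),'y',np.round(np.percentile(yt[g],[3,50,97])*1000,1),'x',np.round(np.percentile(xt[g],[1,99])*1000),end='; ')
    print()
tray([0,24,97])
E
python3 look.py s4
```

```text
time: 6.25
tool_pos: [0.5099, -0.0096, 0.1983]
tool_rot: [2.568, 1.569, -0.363]
contact_force: [0.8, -1.0, -2.2]
opening: 0.0099
time: 7.25
tool_pos: [0.5098, -0.0096, 0.198]
tool_rot: [1.095, 1.57, -0.439]
contact_force: [-1.0, -1.0, -1.5]
opening: 0.0099
time: 8.25
tool_pos: [0.5098, -0.0096, 0.198]
tool_rot: [-0.362, 1.57, -0.536]
contact_force: [-0.9, -0.6, -1.8]
opening: 0.0098
top [494.2 -86.8] [134.5 157.9] 79.50651550292969

scene [501.7 -68.8] [177.8 167.5] 79.78569030761719
130 36 y [17.5 18.3 26.8] x [-22.  61.]; 140 39 y [17.2 18.1 27.9] x [-14.  60.]; 150 33 y [17.2 18.2 27.1] x [-2. 61.]; 160 36 y [17.5 18.5 27.8] x [ 5. 61.]; 170 34 y [15.4 18.4 27.2] x [ 9. 61.]; 
t 8.35 tcp [509.8  -9.6 197.9] x [ 0.001 -0.    -1.   ] hdg y 79.81 q [-0.17  0.37  1.65 -0.    1.13 -1.56] open 9.8 F [-0.1 -0.3 -1.9]
  need t/40 [ 2.523  0.026 -0.003] roll/10 0.011 or -17.989
```

View pics/s4.png

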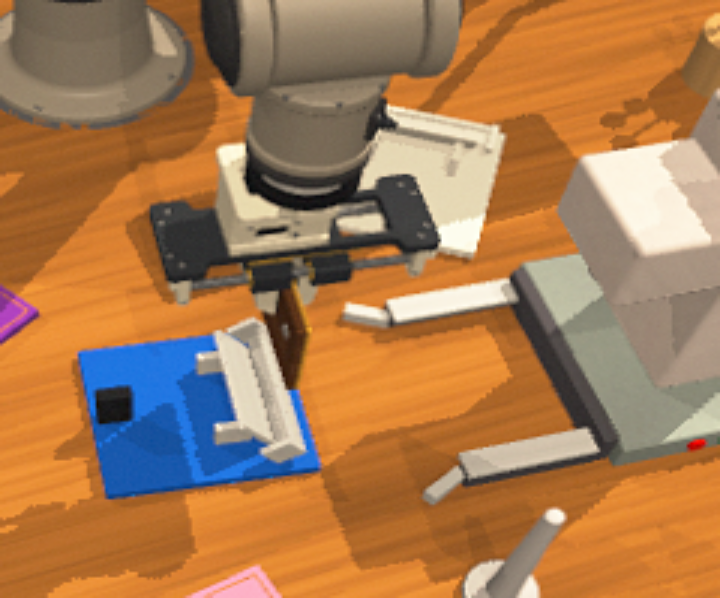

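The wooden back (crop (287,320)) now faces -y and the brass faces +y. The tray hasn't moved and the cradle is empty. I measure the plaque's lower edge and the pocket.

```bash
python3 - <<'E'
from go import *
from m import pts
for n in("top","scene"):
    p,C,H,d=pts(n);X=C[...,:2]-TR[:2];a=np.radians(TR[2]);xt=X@[np.cos(a),np.sin(a)];yt=X@[-np.sin(a),np.cos(a)];z=C[...,2]
    m=(abs(xt)<.07)&(abs(yt-.02)<.012)&(z>.085)&(z<.19)
    if m.sum():
        q=z[m];print(n,'plaque low z',np.round(np.percentile(q,[0,1,3,10])*1000,1)); k=m&(z<.14); print(np.round(np.c_[xt[k],yt[k],z[k]][np.argsort(z[k])[:12]]*1000).tolist())
    for x0 in(-40,0,40):
        m=(abs(xt-x0/1000)<.015)&(yt>-.03)&(yt<.056)&(z>.006)&(z<.075)
        Q=np.c_[yt[m],z[m]]*1000
        print(n,x0,[(y,len(s),round(float(np.median(s)),1)) for y in range(-24,58,4) if len(s:=Q[abs(Q[:,0]-y)<2][:,1])])
E
```

```text
top -40 [(-24, 25, 12.7), (-20, 28, 12.6), (-16, 23, 13.2), (-12, 32, 13.7), (-8, 43, 57.2), (-4, 24, 57.7), (0, 23, 51.5), (4, 21, 45.7), (8, 17, 40.8), (12, 5, 36.7)]
top 0 []
top 40 []
scene plaque low z [121.8 124.5 126.  130.4]
[[58.0, 28.0, 122.0], [58.0, 19.0, 124.0], [-15.0, 18.0, 124.0], [28.0, 18.0, 124.0], [36.0, 19.0, 125.0], [-6.0, 18.0, 125.0], [17.0, 18.0, 125.0], [-3.0, 18.0, 126.0], [-25.0, 17.0, 127.0], [35.0, 19.0, 127.0], [49.0, 18.0, 127.0], [7.0, 18.0, 127.0]]
scene -40 [(-24, 18, 25.0), (-20, 19, 22.6), (-16, 18, 28.6), (-12, 27, 33.0), (-8, 28, 57.4), (-4, 14, 54.5), (0, 10, 50.2), (4, 12, 44.1), (8, 10, 38.4), (12, 10, 32.6), (16, 11, 26.7), (20, 12, 22.5), (24, 15, 21.9), (28, 27, 25.2), (32, 19, 38.4), (36, 8, 35.5), (40, 2, 32.8)]
scene 0 [(-24, 19, 12.4), (-20, 17, 12.5), (-16, 15, 12.6), (-12, 25, 14.3), (-8, 29, 56.8), (-4, 21, 53.7), (0, 12, 50.8), (4, 12, 43.8), (8, 10, 38.8), (12, 12, 33.8), (16, 12, 27.4), (20, 10, 21.5), (24, 18, 21.1), (28, 25, 26.1), (32, 23, 37.8), (36, 12, 34.9), (40, 5, 30.8), (44, 3, 13.1), (48, 11, 12.6), (52, 8, 12.4)]
scene 40 [(-24, 22, 21.8), (-20, 19, 21.9), (-16, 18, 24.3), (-12, 31, 37.5), (-8, 34, 56.0), (-4, 25, 53.6), (0, 24, 46.9), (4, 18, 42.3), (8, 20, 36.3), (12, 16, 31.2), (16, 13, 27.2), (20, 14, 21.2), (24, 17, 21.9), (28, 27, 25.0), (32, 19, 37.2), (36, 12, 35.5), (40, 10, 29.1), (44, 5, 16.1), (48, 16, 12.8), (52, 15, 11.2), (56, 2, 11.7)]
```

The pocket matches the text (panel z 38.8 at y=8, lip at about y=30). The plaque's lower edge is 73.5 mm below the TCP. Now I lower it to 27 mm.

```bash
python3 -m crank '[{"fingers":-1,"tx":0.3,"ty":0,"tz":0,"roll":0},{"fingers":-1,"tx":0.9,"ty":0,"tz":0,"roll":0},{"fingers":-1,"tx":1.5,"ty":0,"tz":0,"roll":0},{"fingers":-1,"tx":1.9,"ty":0,"tz":0,"roll":0},{"fingers":-1,"tx":2.15,"ty":0,"tz":0,"roll":0},{"fingers":-1,"tx":2.3,"ty":0,"tz":0,"roll":0},{"fingers":-1,"tx":2.4,"ty":0,"tz":0,"roll":0},{"fingers":-1,"tx":2.43,"ty":0,"tz":0,"roll":0}]'
python3 look.py s5
```

```text
time: 9.35
tool_pos: [0.5099, -0.0095, 0.1001]
tool_rot: [-0.147, 1.57, -0.326]
contact_force: [0.0, -0.2, -1.4]
opening: 0.0097
top [492.9 -94. ] [119.8 157.9] 79.73590087890625
120 46 y [21.2 24.8 28.3] x [-61. -33.]; 
scene [501.2 -68.4] [178.5 165. ] 79.71995544433594
90 31 y [12.5 18.  34.3] x [11. 61.]; 100 34 y [12.3 18.  34. ] x [10. 60.]; 110 39 y [17.2 19.1 33.2] x [10. 61.]; 120 84 y [18.1 24.  32.7] x [-5. 60.]; 150 14 y [13.9 30.3 35. ] x [15. 38.]; 160 48 y [12.5 26.4 34.4] x [21. 38.]; 170 18 y [13.2 29.8 35.2] x [22. 37.]; 
t 9.45 tcp [510.   -9.5 100.2] x [ 0.001 -0.    -1.   ] hdg y 79.75 q [-0.17  0.49  1.76 -0.    0.89 -1.56] open 9.8 F [-0.6 -1.  -2.5]
  need t/40 [ 0.08   0.023 -0.003] roll/10 0.005 or -17.995
```

View pics/s5.png

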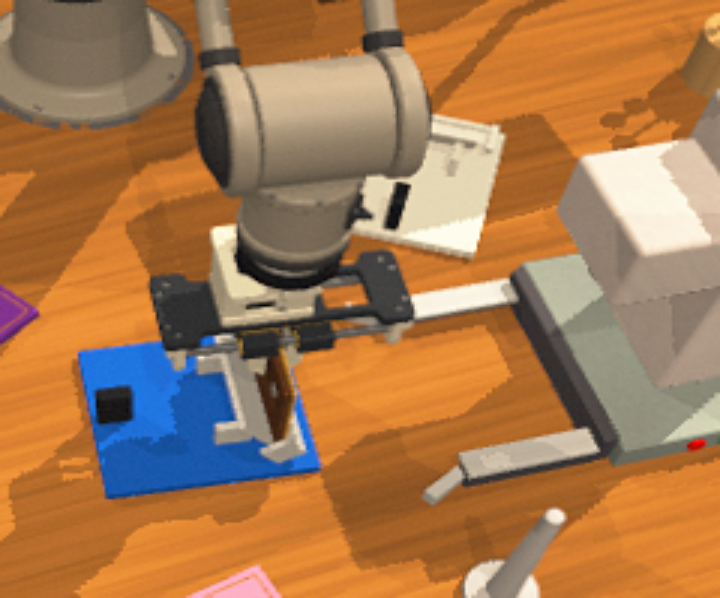

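It is in the pocket without contact (view 7 so far). Now I release it and nudge it back with the front finger.

```bash
python3 -m crank '[{"fingers":-0.7,"tx":0,"ty":-0.03,"tz":0,"roll":0},{"fingers":-0.5,"tx":0,"ty":-0.1,"tz":0,"roll":0},{"fingers":-0.3,"tx":0,"ty":-0.2,"tz":0,"roll":0},{"fingers":-0.13,"tx":0,"ty":-0.3,"tz":0,"roll":0},{"fingers":-0.13,"tx":0,"ty":-0.4,"tz":0,"roll":0},{"fingers":-0.13,"tx":0,"ty":-0.5,"tz":0,"roll":0},{"fingers":-0.13,"tx":0,"ty":-0.6,"tz":0,"roll":0},{"fingers":-0.13,"tx":0,"ty":-0.7,"tz":0,"roll":0}]' 10
python3 -m crank '[{"fingers":-0.13,"tx":0,"ty":-0.08,"tz":0,"roll":0},{"fingers":-0.13,"tx":0,"ty":-0.16,"tz":0,"roll":0},{"fingers":-0.13,"tx":0,"ty":-0.24,"tz":0,"roll":0},{"fingers":-0.13,"tx":0,"ty":-0.3,"tz":0,"roll":0},{"fingers":-0.13,"tx":0,"ty":-0.36,"tz":0,"roll":0},{"fingers":-0.13,"tx":0,"ty":-0.38,"tz":0,"roll":0},{"fingers":-0.13,"tx":0,"ty":-0.38,"tz":0,"roll":0},{"fingers":-0.13,"tx":0,"ty":-0.38,"tz":0,"roll":0}]'
python3 look.py s6
```

```text
time: 10.45
tool_pos: [0.5048, -0.0374, 0.0999]
tool_rot: [-1.752, 1.571, -1.931]
contact_force: [-0.3, -0.3, -0.3]
opening: 0.04
time: 11.45
tool_pos: [0.5021, -0.052, 0.1]
tool_rot: [-1.152, 1.571, -1.331]
contact_force: [0.2, -0.2, -0.4]
opening: 0.0399
top [ 445.1 -116.7] [57.6 71.6] 79.3125228881836
160 28 y [12.8 21.3 35.7] x [-38. -30.]; 170 18 y [16.6 23.6 28. ] x [-38. -31.]; 
scene [501.7 -69. ] [178.4 164.9] 79.3062515258789
150 15 y [12.9 20.4 32.5] x [-16.  38.]; 160 86 y [13.1 22.3 34.9] x [-26.  38.]; 170 86 y [12.9 22.  29.2] x [-21.  37.]; 
t 11.55 tcp [502.1 -51.9 100. ] x [-0. -0. -1.] hdg y 79.76 q [-0.25  0.49  1.78 -0.    0.88 -1.65] open 39.9 F [-0.6  1.  -0.4]
  need t/40 [7.400e-02 1.101e+00 1.000e-03] roll/10 0.006 or -17.994
```

View pics/s6.png

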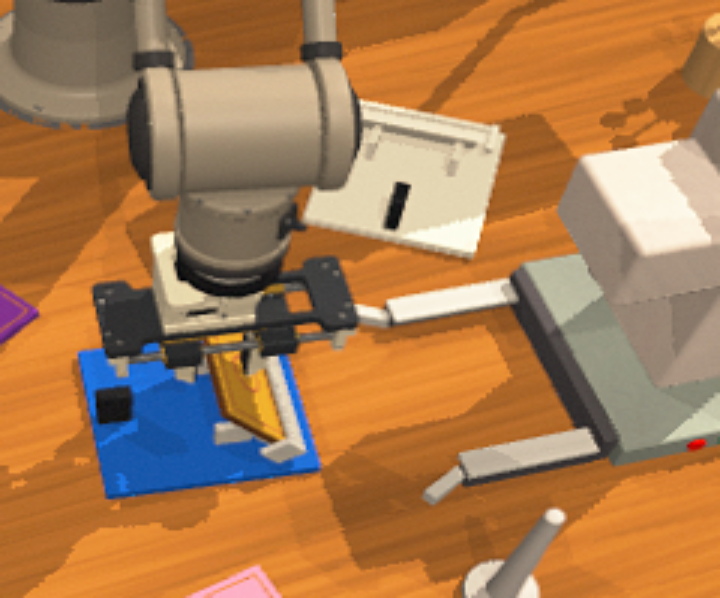

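The brass face is out and the plaque leans back in the cradle (crop (250,390)). I lift away and measure the seating.

```bash
python3 -m crank '[{"fingers":-0.13,"tx":-0.3,"ty":0,"tz":0,"roll":0},{"fingers":-0.13,"tx":-0.8,"ty":0,"tz":0,"roll":0},{"fingers":-0.13,"tx":-1.4,"ty":0,"tz":0,"roll":0},{"fingers":-0.13,"tx":-2.0,"ty":0,"tz":0,"roll":0},{"fingers":0,"tx":-2.2,"ty":-0.5,"tz":0,"roll":0.8},{"fingers":0,"tx":-2.2,"ty":-1.2,"tz":0,"roll":1.6},{"fingers":0,"tx":-2.2,"ty":-1.8,"tz":0,"roll":2.4},{"fingers":0,"tx":-2.2,"ty":-2.1,"tz":0,"roll":3.2}]' 10
cat > prof.py <<'E'
from go import *
from m import pts
import sys
F=eval(sys.argv[1]) if len(sys.argv)>1 else TR
for n in("top","scene"):
    p,d=read_camera(n);np.savez(f"{n}0.npz",p=p,d=d);p,C,H,d=pts(n)
    X=C[...,:2]-F[:2];a=np.radians(F[2]);xt=X@[np.cos(a),np.sin(a)];yt=X@[-np.sin(a),np.cos(a)];z=C[...,2]
    m=(abs(xt)<.075)&(abs(yt)<.06)&(z>.048)&(z<.104)&(H[...,1]>60)
    for k in(50,60,70,80,90,97):
        g=m&(abs(z*1000-k)<3)
        if g.sum()>5:print(n,k,g.sum(),'y',np.round(np.percentile(yt[g],[5,50,95])*1000,1),'exp',round(4.4-(k-61.6)*.7,1),'x',np.round(np.percentile(xt[g],[1,99])*1000),'hsv',np.median(H[g],0))
    m=((H[...,0]>100)&(H[...,0]<120)&(H[...,1]>150)&(d>0)&(C[...,0]>.3)&(C[...,1]>-.35)&(C[...,1]<.35)&(abs(z-.012)<.008)).astype(np.uint8)
    k,l,s,_=cv2.connectedComponentsWithStats(m);q=C[l==1+np.argmax(s[1:,4])]
    r=cv2.minAreaRect((q[:,:2]*1000).astype(np.float32));print(n,'tray',np.round(r[0],1),np.round(r[1],1),r[2])
    b=(abs(xt)<.03)&(abs(yt+.105)<.03)&(H[...,2]<60)&(abs(z-.058)<.004)
    if b.sum():print('handle top tray-frame',np.round([np.median(xt[b])*1000,np.median(yt[b])*1000],1),np.round(np.ptp(xt[b])*1000),np.round(np.ptp(yt[b])*1000),b.sum())
E
python3 prof.py; python3 -c "
from go import *
tray([0,-105,120],h=0)"
```

```text
time: 12.55
tool_pos: [0.4871, -0.1358, 0.1889]
tool_rot: [0.115, 1.57, -0.628]
contact_force: [-0.2, 0.2, -0.3]
opening: 0.0463
top 50 12 y [11.4 13.5 15. ] exp 12.5 x [24. 57.] hsv [ 18.  208.5 179.5]
top 90 39 y [-28.8 -17.4 -13.3] exp -15.5 x [-61. -14.] hsv [ 17. 182. 148.]
top 97 95 y [-28.1 -23.6 -18.7] exp -20.4 x [-60. -16.] hsv [ 17. 188. 138.]
top tray [455.3 -86.7] [121.2  81.3] 79.4071273803711
scene 50 54 y [ 7.6 11.9 14.1] exp 12.5 x [-64.  61.] hsv [ 19.5 204.  239. ]
scene 60 71 y [-1.7  5.1  8.1] exp 5.5 x [-58.  61.] hsv [ 20. 207. 240.]
scene 70 65 y [-10.2  -1.7   0.8] exp -1.5 x [-52.  61.] hsv [ 20. 205. 240.]
scene 80 50 y [-11.5  -8.9  -6.9] exp -8.5 x [-43.  61.] hsv [ 20. 206. 241.]
scene 90 54 y [-28.9 -16.8 -13.7] exp -15.5 x [-26.  62.] hsv [ 18.  203.5 234. ]
scene 97 118 y [-29.3 -23.9 -18.8] exp -20.4 x [-16.  61.] hsv [ 17.  203.5 225.5]
scene tray [501.7 -68.8] [178.  164.1] 79.83146667480469
handle top tray-frame [   3.5 -107.2] 13.0 27.0 53
t 12.65 tcp [ 487.1 -135.7  188.8] x [ 0.001 -0.001 -1.   ] hdg y 47.61 q [-0.42  0.37  1.67 -0.    1.1  -1.25] open 46.1 F [ 0.6  0.5 -0.4]
  need t/40 [ 1.719  0.    -0.01 ] roll/10 5.791 or -12.209
```

Seating is confirmed: the face profile is within about 2 mm of the expected one, it is brass-coloured, and the tray hasn't moved. Now I turn the tool and take the handle.

```bash
python3 -m crank '[{"fingers":0,"tx":0,"ty":0,"tz":0,"roll":0.9},{"fingers":0,"tx":0,"ty":0,"tz":0,"roll":1.8},{"fingers":0,"tx":0,"ty":0,"tz":0,"roll":2.7},{"fingers":0,"tx":0,"ty":0,"tz":0,"roll":3.6},{"fingers":0,"tx":0,"ty":0,"tz":0,"roll":4.5},{"fingers":0,"tx":0,"ty":0,"tz":0,"roll":5.3},{"fingers":0,"tx":0,"ty":0,"tz":0,"roll":5.79},{"fingers":0,"tx":0,"ty":0,"tz":0,"roll":5.79}]'
python3 -m crank '[{"fingers":0,"tx":0.4,"ty":0,"tz":0,"roll":0},{"fingers":0,"tx":1.0,"ty":0,"tz":0,"roll":0},{"fingers":0,"tx":1.7,"ty":0,"tz":0,"roll":0},{"fingers":0,"tx":2.4,"ty":0,"tz":0,"roll":0},{"fingers":0,"tx":2.9,"ty":0,"tz":0,"roll":0},{"fingers":0,"tx":3.3,"ty":0,"tz":0,"roll":0},{"fingers":0,"tx":3.45,"ty":0,"tz":0,"roll":0},{"fingers":0,"tx":3.45,"ty":0,"tz":0,"roll":0}]'
python3 prof.py; python3 -c "
from go import *
tray([0,-105,50],h=0)"
```

```text
time: 13.65
tool_pos: [0.4873, -0.1341, 0.1884]
tool_rot: [1.435, 1.57, -0.309]
contact_force: [0.6, 0.2, 0.4]
opening: 0.0462
time: 14.65
tool_pos: [0.4873, -0.1345, 0.0501]
tool_rot: [-1.517, 1.571, 3.02]
contact_force: [0.1, -0.1, -0.6]
opening: 0.0458
top 50 57 y [11.  13.3 15.8] exp 12.5 x [-27.  56.] hsv [ 18. 210. 192.]
top 60 58 y [3.8 6.5 9. ] exp 5.5 x [-22.  57.] hsv [ 19. 212. 195.]
top 70 57 y [-3.  -0.4  2.2] exp -1.5 x [-20.  56.] hsv [ 18. 211. 194.]
top 80 39 y [-10.4  -7.4  -4.7] exp -8.5 x [-1. 57.] hsv [ 18. 206. 183.]
top tray [468.3 -72.2] [35.5 25.6] 64.15496826171875
scene 50 43 y [ 3.8 11.9 14.1] exp 12.5 x [-60.  61.] hsv [ 19. 205. 238.]
scene 60 64 y [-2.6  5.2  8. ] exp 5.5 x [-59.  61.] hsv [ 20.  206.5 239. ]
scene 70 59 y [-8.3 -1.8  0.9] exp -1.5 x [-57.  61.] hsv [ 20. 205. 239.]
scene 80 50 y [-13.   -8.7  -6.9] exp -8.5 x [-58.  61.] hsv [ 20. 205. 240.]
scene 90 69 y [-29.5 -16.6 -13.4] exp -15.5 x [-58.  61.] hsv [ 19. 204. 235.]
scene 97 173 y [-29.4 -24.1 -18.9] exp -20.4 x [-58.  59.] hsv [ 17. 203. 216.]
scene tray [501.5 -68.4] [177.9 164.8] 79.4060287475586
t 14.75 tcp [ 487.6 -134.8   50.6] x [ 0.001 -0.001 -1.   ] hdg y -10.09 q [-0.42  0.57  1.81 -0.    0.76 -0.25] open 45.8 F [0.2 0.5 0.5]
  need t/40 [ 0.016 -0.014  0.022] roll/10 0.021 or -17.979
```

```bash
python3 -m crank '[{"fingers":-0.3,"tx":0,"ty":0,"tz":0,"roll":0},{"fingers":-0.5,"tx":0,"ty":0,"tz":0,"roll":0},{"fingers":-0.8,"tx":0,"ty":0,"tz":0,"roll":0},{"fingers":-1,"tx":0,"ty":0,"tz":0,"roll":0},{"fingers":-1,"tx":0,"ty":0,"tz":0,"roll":0},{"fingers":-1,"tx":0,"ty":0,"tz":0,"roll":0},{"fingers":-1,"tx":0,"ty":0,"tz":0,"roll":0},{"fingers":-1,"tx":0,"ty":0,"tz":0,"roll":0}]' 25
cat > mach.py <<'E'
from go import *
from m import pts
for n in("top","scene"):
    p,C,H,d=pts(n);a=np.radians(MA[2]);X=C[...,:2]-MA[:2];xt=(X@[np.cos(a),np.sin(a)])*1000;yt=(X@[-np.sin(a),np.cos(a)])*1000;z=C[...,2]*1000
    for s in(-1,1):
        m=(z>20.5)&(z<27)&(H[...,1]<90)&(d>0)&(s*xt>70)&(s*xt<120)&(yt>-75)&(yt<65)
        x=[];y=[];o=[]
        for k in range(-52,50,6):
            g=m&(abs(yt-k)<3)
            if g.sum()>4:y.append(k);x.append(np.percentile(s*xt[g],5));o.append(np.percentile(s*xt[g],95))
        f=np.polyfit(y,x,1);fo=np.polyfit(y,o,1)
        print(n,s,'inner at y=0',round(f[1],1),'slope deg',round(s*np.degrees(-f[0]),2),'outer',round(fo[1],1),round(s*np.degrees(-fo[0]),2),'y ends',np.round(np.percentile(yt[m],[1,99]),1),len(y))
    # stop: where dark/grey base starts along centre line
    for x0 in(-50,0,50):
        m=(abs(xt-x0)<12)&(yt>20)&(yt<110)&(d>0)
        print(n,x0,[(k,round(float(np.median(z[g])),1)) for k in range(30,84,4) if (g:=m&(abs(yt-k)<2)).sum()>2])
E
python3 mach.py; python3 -c "
from go import *
tray([0,-105,50],h=0)"
```

```text
time: 15.75
tool_pos: [0.4873, -0.1347, 0.0501]
tool_rot: [1.156, 1.57, -0.592]
contact_force: [0.2, 0.4, 2.7]
opening: 0.014
top -1 inner at y=0 80.6 slope deg 0.12 outer 101.6 -0.69 y ends [-58.7  55.4] 17
top 1 inner at y=0 79.3 slope deg 0.05 outer 102.0 0.14 y ends [-58.9  57.3] 17
top -50 [(30, 241.5), (34, 229.0), (38, 262.1), (42, 268.3), (46, 243.6), (50, 270.0), (54, 41.7), (58, 30.4), (62, 241.8), (66, 265.7), (70, 270.3), (74, 240.4), (78, 266.7), (82, 244.6)]
top 0 [(30, 236.3), (34, 241.7), (38, 271.4), (42, 271.4), (46, 271.3), (50, 271.6), (54, 270.8), (58, 32.6), (62, 271.6), (66, 269.8), (70, 271.2), (74, 271.3), (78, 271.0), (82, 271.4)]
top 50 [(30, 238.0), (34, 228.2), (38, 270.3), (42, 268.0), (46, 270.5), (50, 136.3), (54, 268.9), (58, 30.0), (62, 41.5), (66, 269.4), (70, 271.1), (74, 39.6), (78, 269.7), (82, 153.6)]
scene -1 inner at y=0 77.4 slope deg 0.08 outer 100.2 -0.92 y ends [-61.9  55.6] 17
scene 1 inner at y=0 82.6 slope deg 0.72 outer 105.4 0.68 y ends [-60.6  56. ] 17
scene -50 [(30, 231.4), (34, 246.4), (38, 2.9), (42, 3.1), (46, 3.3), (50, 3.3), (54, 23.5), (58, 27.6), (62, 42.4), (66, 270.0), (70, 39.9), (74, 35.6), (78, 153.5), (82, 37.5)]
scene 0 [(30, 236.6), (34, 270.5), (38, 271.9), (42, 272.1), (46, 174.3), (50, 270.3), (54, 34.0), (58, 38.5), (62, 270.1), (66, 270.9), (70, 272.1), (74, 271.2), (78, 271.0), (82, 271.8)]
scene 50 [(30, 237.4), (34, 232.5), (38, 249.5), (42, 243.5), (46, 238.9), (50, 239.2), (54, 33.9), (58, 235.7), (62, 239.3), (66, 243.3), (70, 241.3), (74, 246.6), (78, 230.7), (82, 244.6)]
t 15.75 tcp [ 487.3 -134.7   50.1] x [ 0. -0. -1.] hdg y -10.15 q [-0.42  0.57  1.81 -0.    0.76 -0.24] open 14.0 F [0.2 0.4 2.7]
  need t/40 [ 0.002 -0.005  0.021] roll/10 0.015 or -17.985
```

```bash
sed -i 's/MA=np.array(.*)/MA=np.array([.5549,.1823,-6.0])/' go.py; python3 -c "
from go import *
for y in(-165,-110,-60,0): tray([0,y-105,50],MA,h=0)
a=np.radians(MA[2]);X=TR[:2]-MA[:2];print('tray in mach',X@[np.cos(a),np.sin(a)],X@[-np.sin(a),np.cos(a)])"
```

```text
t 15.75 tcp [ 487.3 -134.7   50.1] x [ 0. -0. -1.] hdg y -10.15 q [-0.42  0.57  1.81 -0.    0.76 -0.24] open 14.0 F [0.2 0.4 2.7]
  need t/40 [ 0.002  0.756 -1.367] roll/10 -0.415 or 17.585
t 15.75 tcp [ 487.3 -134.7   50.1] x [ 0. -0. -1.] hdg y -10.15 q [-0.42  0.57  1.81 -0.    0.76 -0.24] open 14.0 F [0.2 0.4 2.7]
  need t/40 [ 2.000e-03  6.570e-01 -2.739e+00] roll/10 -0.415 or 17.585
t 15.75 tcp [ 487.3 -134.7   50.1] x [ 0. -0. -1.] hdg y -10.15 q [-0.42  0.57  1.81 -0.    0.76 -0.24] open 14.0 F [0.2 0.4 2.7]
  need t/40 [ 2.000e-03  5.660e-01 -3.985e+00] roll/10 -0.415 or 17.585
t 15.75 tcp [ 487.3 -134.7   50.1] x [ 0. -0. -1.] hdg y -10.15 q [-0.42  0.57  1.81 -0.    0.76 -0.24] open 14.0 F [0.2 0.4 2.7]
  need t/40 [ 2.000e-03  4.580e-01 -5.481e+00] roll/10 -0.415 or 17.585
tray in mach -0.026509121881207288 -0.21846774694926316
```

```bash
python3 -m crank '[{"fingers":-1,"tx":0,"ty":0.06,"tz":-0.1,"roll":-0.04},{"fingers":-1,"tx":0,"ty":0.18,"tz":-0.3,"roll":-0.1},{"fingers":-1,"tx":0,"ty":0.34,"tz":-0.6,"roll":-0.18},{"fingers":-1,"tx":0,"ty":0.5,"tz":-0.9,"roll":-0.27},{"fingers":-1,"tx":0,"ty":0.64,"tz":-1.15,"roll":-0.35},{"fingers":-1,"tx":0,"ty":0.73,"tz":-1.3,"roll":-0.4},{"fingers":-1,"tx":0,"ty":0.76,"tz":-1.37,"roll":-0.415},{"fingers":-1,"tx":0,"ty":0.76,"tz":-1.37,"roll":-0.415}]'
python3 prof.py "np.array(list(world(MA,[0,-.165,0])[:2])+[-6.0])"; python3 -c "
from go import *
for y in(-165,-110,-60,0): tray([0,y-105,50],MA,h=0)"
```

```text
time: 16.75
tool_pos: [0.527, -0.086, 0.0501]
tool_rot: [0.999, 1.57, -0.675]
contact_force: [-0.8, -1.7, 3.9]
opening: 0.0138
top 80 8 y [-10.8  -9.4  -7.9] exp -8.5 x [-32. -22.] hsv [ 18.  186.5 135.5]
top 90 25 y [-28.6 -16.8 -13.9] exp -15.5 x [-37. -12.] hsv [ 17. 186. 168.]
top 97 57 y [-28.2 -23.2 -18.4] exp -20.4 x [-37.  -9.] hsv [ 18. 202. 161.]
top tray [514.6 -16.1] [26.2 27.4] 75.26036071777344
scene 50 38 y [ 6.6 10.9 15.7] exp 12.5 x [-67.  60.] hsv [ 19. 205. 237.]
scene 60 52 y [-2.9  4.8  6.9] exp 5.5 x [-57.  61.] hsv [ 20. 205. 238.]
scene 70 46 y [-9.9 -2.4 -0.1] exp -1.5 x [-55.  61.] hsv [ 19.5 204.  238.5]
scene 80 51 y [-15.3  -9.   -6.2] exp -8.5 x [-58.  61.] hsv [ 20. 205. 239.]
scene 90 56 y [-29.3 -17.  -13.9] exp -15.5 x [-56.  60.] hsv [ 18.5 203.  235. ]
scene 97 177 y [-30.3 -25.5 -19.6] exp -20.4 x [-59.  59.] hsv [ 18. 202. 200.]
scene tray [535.5 -19.4] [177.9 165.6] 84.11673736572266
t 16.85 tcp [526.9 -86.   50.1] x [ 0. -0. -1.] hdg y -5.99 q [-0.31  0.6   1.73  0.    0.8  -0.2 ] open 13.7 F [-0.9 -0.8  5. ]
  need t/40 [ 0.002 -0.006  0.005] roll/10 0.001 or -17.999
t 16.85 tcp [526.9 -86.   50.1] x [ 0. -0. -1.] hdg y -5.99 q [-0.31  0.6   1.73  0.    0.8  -0.2 ] open 13.7 F [-0.9 -0.8  5. ]
  need t/40 [ 0.002 -0.006 -1.37 ] roll/10 0.001 or -17.999
t 16.85 tcp [526.9 -86.   50.1] x [ 0. -0. -1.] hdg y -5.99 q [-0.31  0.6   1.73  0.    0.8  -0.2 ] open 13.7 F [-0.9 -0.8  5. ]
  need t/40 [ 2.00e-03 -5.00e-03 -2.62e+00] roll/10 0.001 or -17.999
t 16.85 tcp [526.9 -86.   50.1] x [ 0. -0. -1.] hdg y -5.99 q [-0.31  0.6   1.73  0.    0.8  -0.2 ] open 13.7 F [-0.9 -0.8  5. ]
  need t/40 [ 2.00e-03 -5.00e-03 -4.12e+00] roll/10 0.001 or -17.999
```

Tray and slot line up (about 0.2 mm sideways in the same view, yaw within 0.2°). Entering the slot slowly.

```bash
python3 -m crank '[{"fingers":-1,"tx":0,"ty":0,"tz":-0.1,"roll":0},{"fingers":-1,"tx":0,"ty":0,"tz":-0.35,"roll":0},{"fingers":-1,"tx":0,"ty":0,"tz":-0.7,"roll":0},{"fingers":-1,"tx":0,"ty":0,"tz":-1.05,"roll":0},{"fingers":-1,"tx":0,"ty":0,"tz":-1.35,"roll":0},{"fingers":-1,"tx":0,"ty":0,"tz":-1.6,"roll":0},{"fingers":-1,"tx":0,"ty":0,"tz":-1.75,"roll":0},{"fingers":-1,"tx":0,"ty":0,"tz":-1.8,"roll":0}]'
python3 -m crank '[{"fingers":-1,"tx":0,"ty":0,"tz":-0.1,"roll":0},{"fingers":-1,"tx":0,"ty":0,"tz":-0.3,"roll":0},{"fingers":-1,"tx":0,"ty":0,"tz":-0.55,"roll":0},{"fingers":-1,"tx":0,"ty":0,"tz":-0.8,"roll":0},{"fingers":-1,"tx":0,"ty":0,"tz":-1.05,"roll":0},{"fingers":-1,"tx":0,"ty":0,"tz":-1.25,"roll":0},{"fingers":-1,"tx":0,"ty":0,"tz":-1.38,"roll":0},{"fingers":-1,"tx":0,"ty":0,"tz":-1.4,"roll":0}]'
python3 -c "
from go import *
tray([0,-105,50],MA,h=0);print(observe()['torque'])
p,d=read_camera('scene');cv2.imwrite('pics/s7.png',cv2.resize(p[80:310,300:540],None,fx=3,fy=2.6)[...,::-1])"
```

```text
time: 17.85
tool_pos: [0.5345, -0.0145, 0.0501]
tool_rot: [0.805, 1.57, -0.87]
contact_force: [-0.9, -4.4, 4.2]
opening: 0.014
time: 18.85
tool_pos: [0.5402, 0.041, 0.0501]
tool_rot: [0.434, 1.57, -1.241]
contact_force: [-0.5, -6.0, 5.6]
opening: 0.0134
t 18.85 tcp [540.2  41.   50.1] x [ 0.    -0.001 -1.   ] hdg y -5.98 q [-0.07  0.61  1.71 -0.    0.82  0.04] open 13.4 F [-0.5 -6.   5.6]
  need t/40 [ 0.002 -0.003 -0.927] roll/10 0.002 or -17.998
[-0.91119929  0.01626702 -0.01500628]
```

View pics/s7.png

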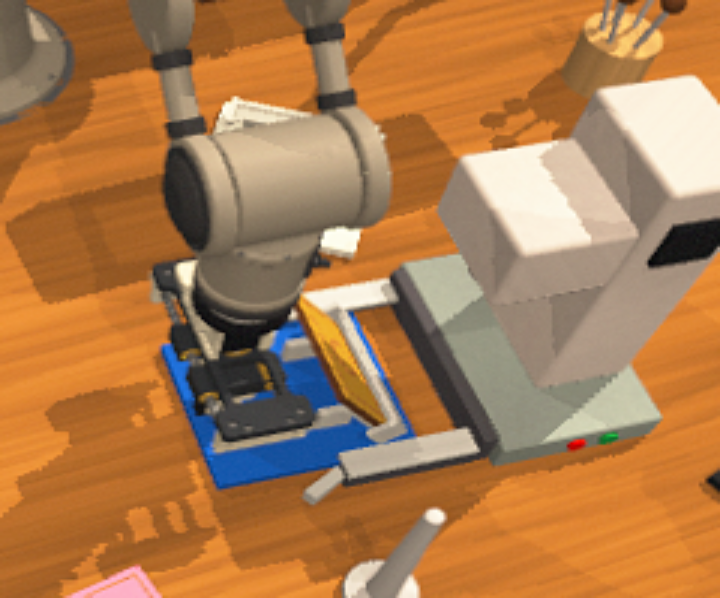

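The tray is inside the guides under the lips, square, with no side load. I push on towards the stop.

```bash
python3 -m crank '[{"fingers":-1,"tx":0,"ty":0,"tz":-0.1,"roll":0},{"fingers":-1,"tx":0,"ty":0,"tz":-0.25,"roll":0},{"fingers":-1,"tx":0,"ty":0,"tz":-0.42,"roll":0},{"fingers":-1,"tx":0,"ty":0,"tz":-0.58,"roll":0},{"fingers":-1,"tx":0,"ty":0,"tz":-0.7,"roll":0},{"fingers":-1,"tx":0,"ty":0,"tz":-0.78,"roll":0},{"fingers":-1,"tx":0,"ty":0,"tz":-0.83,"roll":0},{"fingers":-1,"tx":0,"ty":0,"tz":-0.85,"roll":0}]'
python3 -m crank '[{"fingers":-1,"tx":0,"ty":0,"tz":-0.02,"roll":0},{"fingers":-1,"tx":0,"ty":0,"tz":-0.04,"roll":0},{"fingers":-1,"tx":0,"ty":0,"tz":-0.06,"roll":0},{"fingers":-1,"tx":0,"ty":0,"tz":-0.08,"roll":0},{"fingers":-1,"tx":0,"ty":0,"tz":-0.08,"roll":0},{"fingers":-1,"tx":0,"ty":0,"tz":-0.08,"roll":0},{"fingers":-1,"tx":0,"ty":0,"tz":-0.08,"roll":0},{"fingers":-1,"tx":0,"ty":0,"tz":-0.08,"roll":0}]'
python3 -c "
from go import *
tray([0,-105,50],MA,h=0)"
```

```text
time: 19.9
tool_pos: [0.5437, 0.0745, 0.0501]
tool_rot: [0.121, 1.57, -1.554]
contact_force: [0.2, -6.6, 5.1]
opening: 0.0135
time: 20.9
tool_pos: [0.544, 0.0777, 0.0501]
tool_rot: [0.162, 1.57, -1.514]
contact_force: [-0.4, -5.2, 4.4]
opening: 0.014
t 20.9 tcp [544.   77.7  50.1] x [ 0. -0. -1.] hdg y -6.01 q [ 0.    0.62  1.69 -0.    0.83  0.11] open 14.0 F [-0.4 -5.2  4.4]
  need t/40 [ 0.002 -0.003 -0.004] roll/10 -0.001 or 17.999
```

```bash
python3 -m crank '[{"fingers":-1,"tx":0,"ty":0,"tz":-0.015,"roll":0},{"fingers":-1,"tx":0,"ty":0,"tz":-0.03,"roll":0},{"fingers":-1,"tx":0,"ty":0,"tz":-0.04,"roll":0},{"fingers":-1,"tx":0,"ty":0,"tz":-0.05,"roll":0},{"fingers":-1,"tx":0,"ty":0,"tz":-0.05,"roll":0},{"fingers":-1,"tx":0,"ty":0,"tz":-0.05,"roll":0},{"fingers":-1,"tx":0,"ty":0,"tz":-0.05,"roll":0},{"fingers":-1,"tx":0,"ty":0,"tz":-0.05,"roll":0}]'
python3 -m crank '[{"fingers":-1,"tx":0,"ty":0,"tz":-0.01,"roll":0},{"fingers":-1,"tx":0,"ty":0,"tz":-0.02,"roll":0},{"fingers":-1,"tx":0,"ty":0,"tz":-0.03,"roll":0},{"fingers":-1,"tx":0,"ty":0,"tz":-0.04,"roll":0},{"fingers":-1,"tx":0,"ty":0,"tz":-0.04,"roll":0},{"fingers":-1,"tx":0,"ty":0,"tz":-0.04,"roll":0},{"fingers":-1,"tx":0,"ty":0,"tz":-0.04,"roll":0},{"fingers":-1,"tx":0,"ty":0,"tz":-0.04,"roll":0}]'
python3 -c "
from go import *
tray([0,-105,50],MA,h=0)"
```

```text
time: 21.9
tool_pos: [0.5442, 0.0796, 0.0501]
tool_rot: [0.181, 1.57, -1.495]
contact_force: [0.1, -5.7, 5.0]
opening: 0.0142
time: 22.9
tool_pos: [0.5445, 0.0802, 0.0501]
tool_rot: [0.13, 1.569, -1.545]
contact_force: [-0.5, -10.3, 5.8]
opening: 0.0139
t 22.9 tcp [544.5  80.2  50.1] x [ 0.    -0.002 -1.   ] hdg y -6.01 q [ 0.01  0.62  1.69 -0.    0.83  0.11] open 13.9 F [ -0.5 -10.3   5.8]
  need t/40 [ 0.002 -0.009  0.059] roll/10 -0.001 or 17.999
```

```bash
python3 -m crank '[{"fingers":-1,"tx":0,"ty":0,"tz":-0.01,"roll":0},{"fingers":-1,"tx":0,"ty":0,"tz":-0.02,"roll":0},{"fingers":-1,"tx":0,"ty":0,"tz":-0.03,"roll":0},{"fingers":-1,"tx":0,"ty":0,"tz":-0.04,"roll":0},{"fingers":-1,"tx":0,"ty":0,"tz":-0.05,"roll":0},{"fingers":-1,"tx":0,"ty":0,"tz":-0.05,"roll":0},{"fingers":-1,"tx":0,"ty":0,"tz":-0.05,"roll":0},{"fingers":-1,"tx":0,"ty":0,"tz":-0.05,"roll":0}]' 40
python3 -c "
from go import *
tray([0,-105,50],MA,h=0)"
```

```text
time: 23.9
tool_pos: [0.5446, 0.0803, 0.0501]
tool_rot: [-0.03, 1.566, -1.706]
contact_force: [-0.9, -20.9, 6.1]
opening: 0.0137
t 23.9 tcp [544.6  80.3  50.1] x [-0.001 -0.004 -1.   ] hdg y -6.0 q [ 0.01  0.63  1.68 -0.01  0.83  0.12] open 13.7 F [ -0.9 -20.9   6.1]
  need t/40 [ 0.003 -0.01   0.061] roll/10 -0.0 or 18.0
```

Firmly against the stop: 21 N with no further motion. I release while still loaded, then retract upward.

```bash
python3 -m crank '[{"fingers":-0.6,"tx":0,"ty":0,"tz":0,"roll":0},{"fingers":-0.3,"tx":0,"ty":0,"tz":0,"roll":0},{"fingers":-0.1,"tx":0,"ty":0,"tz":0,"roll":0},{"fingers":-0.1,"tx":0,"ty":0,"tz":0,"roll":0},{"fingers":-0.1,"tx":-0.2,"ty":0,"tz":0,"roll":0},{"fingers":-0.1,"tx":-0.8,"ty":0,"tz":0,"roll":0},{"fingers":-0.1,"tx":-1.6,"ty":0,"tz":0,"roll":0},{"fingers":-0.1,"tx":-2.4,"ty":0,"tz":0,"roll":0}]' 10
python3 -m crank '[{"fingers":-0.1,"tx":-0.8,"ty":0,"tz":0.5,"roll":0},{"fingers":-0.1,"tx":-1.6,"ty":0,"tz":1.8,"roll":0},{"fingers":-0.1,"tx":-2.4,"ty":0,"tz":3.2,"roll":0},{"fingers":-0.1,"tx":-2.6,"ty":0,"tz":4.6,"roll":0},{"fingers":-0.1,"tx":-2.6,"ty":0,"tz":6.0,"roll":0},{"fingers":-0.1,"tx":-2.6,"ty":0,"tz":7.0,"roll":0},{"fingers":-0.1,"tx":-2.6,"ty":0,"tz":7.5,"roll":0},{"fingers":-0.1,"tx":-2.6,"ty":0,"tz":7.5,"roll":0}]'
python3 prof.py MA; python3 mach.py; python3 -c "
from go import *
tray([0,-105,50],MA,h=0)
a=cv2.imread('pics/s7.png')
p=np.load('scene0.npz')['p'];cv2.imwrite('pics/s8.png',cv2.resize(p[60:330,240:540],None,fx=2.4,fy=2.2)[...,::-1])"
```

```text
time: 24.9
tool_pos: [0.5445, 0.0839, 0.1474]
tool_rot: [1.67, 1.571, -0.005]
contact_force: [0.6, 0.1, -0.7]
opening: 0.0415
time: 25.9
tool_pos: [0.5132, -0.2149, 0.2501]
tool_rot: [3.02, 1.57, 1.342]
contact_force: [-0.4, 0.7, -0.3]
opening: 0.0417
top 50 51 y [10.8 13.1 15. ] exp 12.5 x [-62.  54.] hsv [ 18. 197. 172.]
top 60 67 y [4.  6.3 8.8] exp 5.5 x [-61.  56.] hsv [ 18. 199. 172.]
top 70 64 y [-3.1 -0.8  1.4] exp -1.5 x [-62.  57.] hsv [ 18.  198.5 176.5]
top 80 64 y [-9.9 -7.8 -5.2] exp -8.5 x [-61.  56.] hsv [ 18.  192.5 125. ]
top 90 92 y [-26.7 -15.7 -13. ] exp -15.5 x [-61.  58.] hsv [ 17. 189. 127.]
top 97 223 y [-26.9 -22.6 -18.2] exp -20.4 x [-61.  55.] hsv [ 17. 186. 122.]
top tray [547.9 125.3] [133.5 159.4] 82.60161590576172
handle top tray-frame [  -2.5 -105.4] 12.0 28.0 69
scene 50 17 y [ 2.9 13.6 15.4] exp 12.5 x [-54.  61.] hsv [ 18. 204. 164.]
scene 60 31 y [-3.8  6.7  8.9] exp 5.5 x [-57.  62.] hsv [ 18. 204. 165.]
scene 70 33 y [-5.6  0.2  2. ] exp -1.5 x [-58.  61.] hsv [ 18. 203. 165.]
scene 80 30 y [-17.8  -7.7  -5.4] exp -8.5 x [-57.  60.] hsv [ 18.  1
[... 1244 characters left out ...]
50, 144.5), (54, 25.7), (58, 36.4), (62, 41.7), (66, 270.1), (70, 154.5), (74, 36.4), (78, 35.5), (82, 37.2)]
scene 0 [(30, 237.5), (34, 40.1), (38, 272.2), (42, 272.6), (46, 272.5), (50, 272.1), (54, 36.6), (58, 40.7), (62, 271.4), (66, 271.3), (70, 272.0), (74, 271.2), (78, 271.8), (82, 271.3)]
scene 50 [(30, 233.4), (34, 235.0), (38, 251.4), (42, 252.0), (46, 254.6), (50, 248.1), (54, 40.2), (58, 222.8), (62, 234.7), (66, 241.6), (70, 251.5), (74, 239.3), (78, 234.1), (82, 238.9)]
t 26.0 tcp [ 513.4 -213.3  250. ] x [-0.     0.001 -1.   ] hdg y -5.95 q [-0.53  0.4   1.44  0.    1.3  -0.43] open 41.5 F [-0.7  1.5 -0.3]
  need t/40 [ 5.006e+00  5.000e-03 -7.315e+00] roll/10 0.005 or -17.995
```

View pics/s8.png

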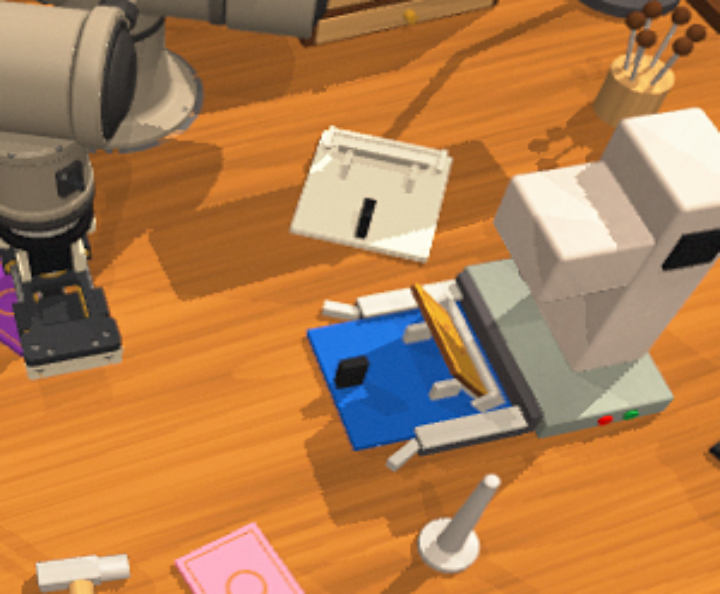

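The tray is home in the slot with the brass plaque leaning in it, and the arm is clear. One quick check of squareness at the rear edge, then I hand in.

```bash
python3 - <<'E'
from go import *
from m import pts
for n in("top","scene"):
    p,C,H,d=pts(n);a=np.radians(MA[2]);X=C[...,:2]-MA[:2];xt=(X@[np.cos(a),np.sin(a)])*1000;yt=(X@[-np.sin(a),np.cos(a)])*1000;z=C[...,2]*1000
    b=(H[...,0]>100)&(H[...,0]<120)&(H[...,1]>150)&(abs(z-12)<5)&(yt<-60)&(yt>-145)
    e=[(k,yt[g].min()) for k in range(-75,76,6) if (g:=b&(abs(xt-k)<3)).sum()>5]
    e=np.array(e);f=np.polyfit(e[:,0],e[:,1],1);print(n,'rear edge y',round(f[1],1),'yaw deg rel. machine',round(np.degrees(f[0]),2))
    for s in(-1,1):
        v=np.array([(k,np.percentile(s*xt[g],98)) for k in range(-120,-64,5) if (g:=b&(abs(yt-k)<3)&(s*xt>40)).sum()>5]);f=np.polyfit(v[:,0],v[:,1],1);print('  side',s,round(v[:,1].mean(),1),'yaw',round(-s*np.degrees(f[0]),2))
E
```

```text
top rear edge y -121.3 yaw deg rel. machine 0.63
  side -1 79.7 yaw 1.58
  side 1 76.7 yaw -0.18
scene rear edge y -123.9 yaw deg rel. machine -0.05
  side -1 77.5 yaw 0.1
  side 1 82.7 yaw 1.46
```

```bash
python3 -c "
from cell import *
print(hand_in())"
```

```text
the job is handed in; nothing more can be done
None
```

The plaque is turned over and back in its cradle, brass face out, and the blue tray sits home in the machine's slot. I handed the job in at about 26 s of the 69 s allowed.

**What I did:** The tool only points down, so I tipped the plaque upright between the closing fingers and lifted it. I turned it half a turn, lowered it into the pocket, let go and nudged it back onto the panel. Then I gripped the handle, slid the tray along the bench into the slot, and let go.

**Last checks:**
- **Plaque:** the brass face lies within about 2 mm of where a seated plaque should be in most readings, up to 4 mm at its top edge. It is centred between the cheeks.
- **Tray against the stop:** pushing with 21 N moved it no further. The handle measured 105.4–105.5 mm behind the machine's origin in both cameras, against 105 mm nominal.
- **Squareness:** the rear edge read -0.05° in one camera and 0.6° in the other. The side edges scattered from -0.2° to 1.6°.
- **Disagreement:** the two cameras differ by a few millimetres sideways. I used the average of both for the tray and the slot.
- **Bystanders:** the hammer and mandrel looked undisturbed in the last picture. The jar was outside that view and I did not check it again; the arm passed well above it on the way in.

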